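# Log the opening, then hold the incubator lid at its index

## Task

The incubator has to be logged as opened and then vented: squeeze the orange trigger of the scanner that lies in its cradle facing the incubator's code label all the way in, and let it spring fully back. Then raise the incubator's sprung lid, which has a blue lifting fin, until its yellow pointer is level with the red index tab on the rail (to within about five degrees), and finish while still holding the lid steady there, because it falls shut if let go. Do not shift the red tab, and leave the loose things on the bench (beaker, marker, tape roll, petri dish) where they are.

Things in the scene. Friction and masses are not known exactly. Their poses are not given: they have to be found in the camera images.
- scanner: Pistol-shaped code scanner lying on its side, fixed in a cradle on a 175 x 110 x 8 mm footed plate (top of plate 22 mm above the bench); origin under it on the white bench top (z = 0.006). x runs along the handle to the white head, nose points to -y. Black handle 112 x 30 x 34 mm, underside 53 mm above the bench, free below down to the plate. Head top 96 mm above the bench.
- scanner_grip (a point): Where to squeeze, 70 mm above the white bench (z = 0.076), scanner axes (x along handle, z up). Handle's back face lies 21 mm to +y; outer face of the trigger about 19 mm to -y when squeezed in, about 32 mm when out. Head begins 47 mm to +x, the post under the butt 45 mm to -x. A pinch from above closing along y squeezes the trigger against the handle.
- trigger_pad (a point): Middle of the outer face of the orange trigger near its free end (trigger 56 x 10 x 24 mm, on the -y side of the handle, pivoting about a vertical pin at its head end). Moves with the trigger.
- trigger (a joint): Squeeze of the scanner trigger: 0 = fully out (sprung), 0.28 rad = fully in. Squeezed all the way takes 3 to 4 N at its free end; it springs back by itself.
- lid_grip (a point): Grip point in the blue lifting fin on the lid, on its middle line near the front; moves with the lid. Fin 12 mm thick (y), 36 mm long (x), top 17 mm above this point, lid foot 29 mm below it. 136 mm above the bench with the lid shut. x to the hinge, z up off the lid, y along the hinge axis: pinch from above closing along y; the fin can turn between the pads as the lid tilts.
- lid_hinge (a point): Fixed point on the hinge axis (y), middle of the incubator's rear rim, 94 mm above the bench; x points to the rear. Incubator white, 200 x 170 x 86 mm; lid grey, 14 mm thick. lid_grip is 160 mm in front (-x) of it and 42 mm above it with the lid shut, and swings up and back about this axis.
- lid_pointer (a point): Outer end of the yellow pointer on the lid's right edge (-y side), 130 mm from the hinge axis; moves with the lid.
- index_tab (a point): Middle of the red index tab (30 x 24 x 8 mm) clamped on the curved steel rail at the incubator's right side, 140 mm from the hinge axis. The pointer is level with it when hinge, pointer and tab lie in one line seen from the side.
- lid (a joint): Lid opening angle: 0 = shut, positive = raised, stop at 1.2 rad. A closing spring and its weight pull it shut: about 4 to 6 N upward at the fin hold it up.
- index (a joint): Angle of the red index tab about the same hinge axis, on the same scale as the lid's angle: the lid is at the mark when both are equal. It lies between 0.5 and 0.85 rad and is held by friction.
- beaker_mid (a point): Clear plastic beaker, 97 mm wide, 75 mm high, loose bystander, point at half its height.
- marker: Blue marker pen, 136 mm long, loose bystander lying on the bench.
- tape: Roll of green tape, 78 mm wide, 19 mm high, loose bystander; origin under its centre.
- petri_dish: Petri dish, 59 mm wide, 15 mm high, loose bystander; origin under its centre.

How it is judged:
By the outcome, as a careful person would: the job done as asked, in the order asked, and still so for the second after the job is handed in, while the arm keeps its last pose, push and grip.
It also fails if it takes over 45 s, if anything falls off the work surface, if the arm or the gripper's body presses on something with over 40 N, if the wrist force passes 120 N, or if a joint passes its speed limit or range.

## Robot

A 6-joint arm with a two-finger parallel gripper is mounted at the origin on the work surface; the furniture and walls round the work are solid. World frame = base frame: x ahead of the robot, y to its left, z up, the work surface at z = 0. Lengths are in mm, angles in rad, forces in N, time in s.
With the tool pointing down it reaches from about 300 to 875 mm from the base axis. Payload 4.2 kg.
Tool frame: the origin (TCP) lies at the very end of the fingers, on their centre line; the grasp point (between the pads) lies 19 mm behind it; z points along the fingers, y is the line along which they close (so a half turn about z gives the same grasp; the last joint's range is limited). The gripper opens to 85 mm and grips with 20 to 120 N. Pads are 22 mm wide; open, the fingers measure 114 mm over their backs; the gripper's body (76 mm by 85 mm) begins 54 mm behind the grasp point. The pads swing forward as they close: fully open they stand 13 mm farther back than shut.
Start: joints at [1.297, 0.32, 1.565, -0, 1.257, -0.02], TCP at [144.374, 556.594, 231.338] pointing down, gripper open.
Joint ranges: [-3.11, 3.11], [-0.84, 2.01], [0.21, 2.61], [-1.34, 4.49], [0.05, 2.63], [-2.56, 2.56]. Speed limits (rad/s): [2.57, 2.57, 3.14, 3.14, 3.14, 3.14].

## Interface

Orientations are given as a unit quaternion [w, x, y, z].
In Python, from station import r gives the robot as it stands. The module is installed in compiled form; this text tells all that it offers.
- The arm moves only by the tool servo_tool, never from a script. Its argument "deltas" is a list of rows, each a list of 5 numbers: the finger opening in cm, from 0 to 8.54, then the shift along the tool's x, y, z in cm, then the turn about the tool's z in rad. A call has exactly 8 rows; each row shifts and turns the commanded pose from where the row before left it, along the tool's axes as they then stand; what a row does not reach is not made up. A row lasts 1/12 s, in which the tool goes at most 41.7 mm and 7.16 degrees, less where a joint would pass 70% of its speed; a pose out of reach is approached as far as the arm can. A call with a gripper value outside its range is refused whole. The fingers move at their own pace and stop on an object; the grip force is fixed at half the most. Time passes only in rows, so rows that do not move let the fingers close, or fill a call up. It gives the time, the measured TCP pose, the force, the opening and the grip force at its end, in the units of the state.
- r.sense(): the state, without advancing time (a new reading comes with each control period).
- r.read_camera(name): name is "scene" or "top" or "wrist"; returns (picture, depth): 384x512x3 uint8, red, green, blue; 384x512 float32, mm along the optical axis (not along the pixel's ray), 0 where there is no reading.
- r.camera_info(name): a dict with "camera_matrix" (3x3 intrinsics, pixels), "origin" and "rotation" of the camera in the world. Camera axes: x right, y down, z forward; pixel columns grow to the right and rows downward; lengths in mm; the calibration is good to about 2 mm. A picture is of the moment at which its call begins: read the wrist's pose just before it. camera_info takes no time and is no camera call; for the wrist camera it gives the pose at the moment of the call.
- r.job_done(): hands the job in; it is judged then, once.
The state is a dict: "t": time; "joints": joint angles; "qvel": joint speeds; "joint_efforts": joint torques, N m; "tcp_pos": TCP position; "orientation": TCP orientation; "contact_force": force on the tool from outside, world axes, zero at the start; "ft_torque": the same for the moment, N m; "width": opening from 0.0 (shut) to 1.0 (fully open); "grasp_force": force on a finger pad.
Only numpy, scipy, OpenCV 4.12 (cv2) and the standard library are available. Lean on these libraries where they do the work, as an engineer would, in place of code of your own. Each camera call takes 0.05 s, during which the arm holds its last target. There are 200 camera calls.

## Working session

There is one attempt and no reset: what is moved stays moved. The work goes in short steps, Python scripts to look and compute and a tool call to move; the robot and the scene stay as the last step left them, time stands still between calls to the robot, and variables do not carry over. Pictures are saved under pics/ and viewed, at most 10 in all, crops included, and the job is handed in when it is done.

Besides the shell and the picture viewer there is one more tool, called as name([rows], argument=value, ...), one row to a line, values as JSON. servo_tool: Moves the arm, as the interface text tells. Its arguments: {"type":"object","properties":{"deltas":{"type":"array"}},"required":["deltas"]}

```bash
mkdir -p pics; cat > h.py <<'E'
from station import r
import numpy as np, cv2
def grab(n):
    i=r.camera_info(n); p,d=r.read_camera(n); return p,d,i
def pts(d,i):
    K=np.array(i["camera_matrix"]);v,u=np.indices(d.shape)
    c=np.stack([(u-K[0,2])/K[0,0]*d,(v-K[1,2])/K[1,1]*d,d],-1)
    return c@np.array(i["rotation"]).T+np.array(i["origin"])
def save(n,p): cv2.imwrite("pics/"+n,cv2.cvtColor(p,cv2.COLOR_RGB2BGR))
E
python3 - <<'E'
from h import *
s=r.sense();print(s)
o=[]
for n in("scene","top"):
    p,d,i=grab(n);np.savez(n,p=p,d=d,**{k:np.array(v) for k,v in i.items() if k in("camera_matrix","origin","rotation")});print(n,i);o.append(p)
    P=pts(d,i);hsv=cv2.cvtColor(p,cv2.COLOR_RGB2HSV)
    for c,(a,b) in dict(orange=((6,150,100),(18,255,255)),blue=((100,120,60),(125,255,255)),yellow=((22,130,100),(33,255,255)),red=((0,150,90),(4,255,255))).items():
        m=cv2.inRange(hsv,a,b);N,l,st,ce=cv2.connectedComponentsWithStats(m)
        for k in range(1,N):
            if st[k,4]>25:
                q=P[(l==k)&(d>0)]
                if len(q): print(n,c,st[k],np.median(q,0).round(),np.percentile(q,3,axis=0).round(),np.percentile(q,97,axis=0).round())
save("a.png",cv2.resize(np.vstack(o),(768*512//768,768))[:600] if 0 else cv2.resize(np.hstack(o),(800,300)))
save("top.png",o[1]);save("scene.png",o[0])
E
```

```text
{'t': 0.0, 'joints': array([ 1.29698912e+00,  3.20328590e-01,  1.56566984e+00,  9.40850124e-06,
        1.25736936e+00, -1.99628046e-02]), 'qvel': array([-0.00206783, -0.00143773,  0.00029112, -0.00085664,  0.0012018 ,
        0.00120508]), 'joint_efforts': array([ 1.81966493e-04, -4.15533972e+01, -2.34164733e+01, -8.90714796e-05,
        8.25061288e-03, -3.49640402e-06]), 'tcp_pos': array([144.24913939, 556.13595626, 230.46473634]), 'orientation': array([-1.34327515e-04,  1.26583098e-01,  9.91955610e-01, -8.77354118e-04]), 'contact_force': array([ 0.4222582 , -0.35399857, -0.21075562]), 'ft_torque': array([0.01174009, 0.01091267, 0.02093742]), 'grasp_force': 0.0, 'width': 1.0008324645013629}
scene {'camera_matrix': array([[435.24304857,   0.        , 250.20340002],
       [  0.        , 435.24304857, 187.95416942],
       [  0.        ,   0.        ,   1.        ]]), 'origin': array([1701.20811492,  197.69386579, 1388.34435793]), 'rotation': array([-0.25382617,  0.6228439 ,  0.68447372, -0.28130674])}Traceback (most recent call last):
  File "<stdin>", line 6, in <module>
  File "h.py", line 8, in pts
    return c@np.array(i["rotation"]).T+np.array(i["origin"])
           ~^~~~~~~~~~~~~~~~~~~~~~~~~~
ValueError: matmul: Input operand 1 has a mismatch in its core dimension 0, with gufunc signature (n?,k),(k,m?)->(n?,m?) (size 4 is different from 3)
```

Rotation is a quaternion [w,x,y,z].

```bash
sed -i 's/np.array(i\["rotation"\]).T/Rm(i["rotation"]).T/; 2a from scipy.spatial.transform import Rotation\ndef Rm(q): return Rotation.from_quat(np.roll(q,-1)).as_matrix()' h.py
cat >> h.py <<'E'
COL=dict(orange=((6,150,100),(18,255,255)),blue=((100,120,60),(125,255,255)),yellow=((22,130,100),(33,255,255)),red=((0,150,90),(4,255,255)))
def blobs(n,cols=COL,amin=25):
    p,d,i=grab(n);P=pts(d,i);hsv=cv2.cvtColor(p,cv2.COLOR_RGB2HSV)
    for c in cols:
        N,l,st,ce=cv2.connectedComponentsWithStats(cv2.inRange(hsv,*COL[c]))
        for k in range(1,N):
            if st[k,4]>amin:
                q=P[(l==k)&(d>0)]
                if len(q): print(n,c,st[k],*[np.percentile(q,x,axis=0).round().astype(int) for x in(50,3,97)])
    return p,d,i,P
E
python3 - <<'E'
from h import *
for n in("scene","top"):
    p,d,i,P=blobs(n);save(n+".png",p);np.savez(n,p=p,d=d,P=P)
E
```

```text
scene orange [324  53  35  25 294] [-653  534   46] [-772  427   15] [-607  602  125]
scene blue [ 401    0  111   87 7458] [-1546  1466  -203] [-1585  1140  -534] [-1511  1814   102]
scene blue [323  86  15  26 301] [-283  426   88] [-367  399    8] [-252  456  108]
scene blue [203 179   4  14  42] [ 488 -109  149] [ 351 -145   30] [ 497 -104  158]
scene blue [319 179  16  13  47] [312 402  24] [275 371  18] [353 430  30]
scene blue [124 189  35  42 545] [ 623 -341   67] [ 506 -411   10] [ 633 -301   82]
scene blue [129 195  14   4  49] [ 512 -396   78] [ 503 -423   74] [ 524 -372   84]
scene blue [245 226  30  32 918] [687 130  97] [643  79   6] [717 184 105]
scene yellow [338 171  21  15 222] [255 498  21] [215 461   9] [292 537  27]
scene red [348  99  10  15  83] [-238  542   67] [-309  492   58] [127 566 323]
scene red [168 179   9   8  41] [ 516 -222  183] [ 502 -244  171] [ 557 -213  216]
top orange [245 190   6  14  40] [470 115  85] [446 102  26] [491 125  92]
top blue [235 132  30   3  31] [716 131  98] [710  79  90] [723 187 104]
top blue [235 150  30  10 209] [635 127  75] [626  75  18] [646 174 104]
top blue [358 170  33  46 390] [ 591 -320   76] [ 465 -413   67] [ 629 -303   88]
top blue [307 194   5  10  41] [ 474 -111  150] [ 458 -123  107] [ 487 -106  158]
top blue [159 220  23  23  76] [315 391  21] [268 361  14] [354 429  27]
top yellow [131 234  22  22 370] [248 498  19] [211 462  12] [284 534  26]
top red [340 186  10   7  45] [ 514 -230  180] [ 504 -268    3] [ 548 -215  191]
top red [ 88 366  25  18 359] [-223  559   63] [-250  516   52] [-195  591   71]
top red [ 56 370  25  14 299] [-242  665   63] [-262  626   55] [-222  702   71]
```

View pics/top.png

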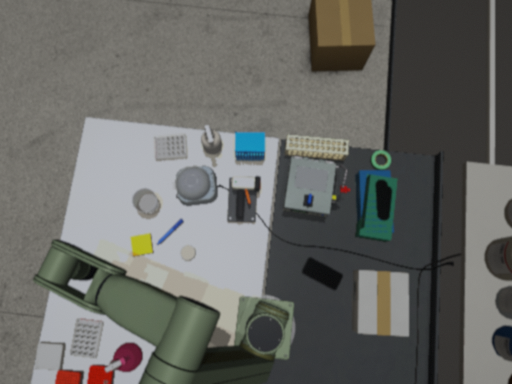

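View pics/scene.png

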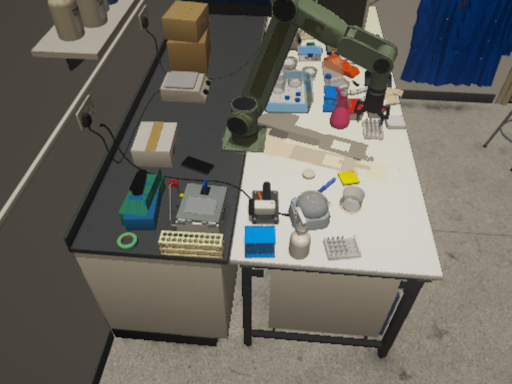

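The top view has the scanner at about (243,200) with its head up (+x), the incubator at (312,185), the fin at (309,199), the pointer at (333,197) and the red tab at (345,188). The scene view agrees. I'll move over the scanner for a closer look with the wrist camera.

servo_tool([
  [8.5, -2.4, -2.2, -0.3, 0],
  [8.5, -2.4, -2.2, -0.3, 0],
  [8.5, -2.4, -2.2, -0.3, 0],
  [8.5, -2.4, -2.2, -0.3, 0],
  [8.5, -2.4, -2.2, -0.3, 0],
  [8.5, -2.4, -2.2, -0.3, 0],
  [8.5, -2.4, -2.2, -0.3, 0],
  [8.5, -2.4, -2.2, -0.3, 0],
])

```text
t: 0.82
tcp_pos: [286.4, 336.5, 255.3]
orientation: [-0.0, 0.126, 0.992, -0.0]
contact_force: [0.4, 0.2, -0.1]
width: 0.999
grasp_force: 0.0
```

servo_tool([
  [8.5, -2.4, -2.2, -0.3, 0],
  [8.5, -2.4, -2.2, -0.3, 0],
  [8.5, -2.4, -2.2, -0.3, 0],
  [8.5, -2.4, -2.2, -0.3, 0],
  [8.5, -2.4, -2.2, -0.3, 0],
  [8.5, -2.4, -2.2, -0.3, 0],
  [8.5, -2.4, -2.2, -0.3, 0],
  [8.5, 0, 0, 0, 0],
])

```text
t: 1.48
tcp_pos: [412.6, 143.0, 276.7]
orientation: [0.001, 0.129, 0.992, -0.001]
contact_force: [0.1, -0.4, -0.2]
width: 0.992
grasp_force: 0.0
```

```bash
python3 - <<'E'
from h import *
s=r.sense();print(s["tcp_pos"],s["orientation"],s["joints"])
p,d,i,P=blobs("wrist");print(i);save("w1.png",p);np.savez("w1",p=p,d=d,P=P)
E
```

```text
[412.58877994 142.96876917 276.6734753 ] [ 1.33811959e-03  1.29198917e-01  9.91617440e-01 -8.37750622e-04] [ 0.3091635   0.0691334   1.77217011 -0.0027551   1.29857907 -1.00177184]
wrist orange [234 195  31  38 356] [472 114  88] [446 102  29] [499 126  93]
wrist blue [407   0  51  74 978] [329 381  22] [297 356  16] [362 408  25]
wrist blue [ 39 256  40  45 576] [ 468 -107  149] [ 459 -115  114] [ 491 -104  154]
wrist blue [ 252  273   80   68 3081] [636 130  65] [626  77  17] [646 180  99]
wrist blue [  0 332   6  16  52] [ 580 -303   72] [ 571 -305   68] [ 586 -301   77]
wrist yellow [ 15 290  11  10  71] [ 503 -209   96] [ 496 -304   17] [ 548 -204   98]
{'camera_matrix': array([[292.59061319,   0.        , 259.16934086],
       [  0.        , 292.59061319, 187.79031598],
       [  0.        ,   0.        ,   1.        ]]), 'origin': array([337.48437135, 163.18962336, 419.66551945]), 'rotation': array([0.12527151, 0.78228408, 0.60275842, 0.09497875])}
```

View pics/w1.png

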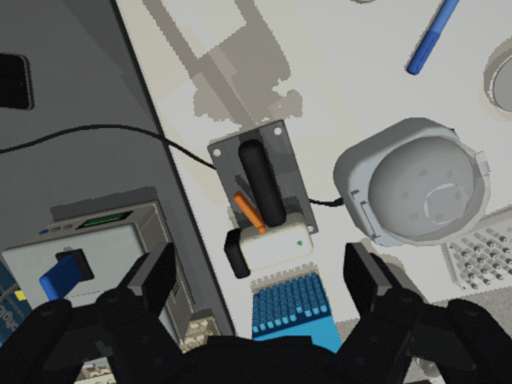

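The wrist view shows the handle around (263,182), the orange trigger around (250,213), the head at (270,250), and the blue fin at (60,277). Next I fit these in xy from depth.

```bash
python3 - <<'E'
from h import *
z=np.load("w1.npz");p,P=z["p"],z["P"];h=cv2.cvtColor(p,cv2.COLOR_RGB2HSV)
u=np.indices(p.shape[:2])
def rect(m,name):
    q=P[m][:,:2].astype(np.float32);print(name,len(q),cv2.minAreaRect(q),P[m][:,2].mean().round(1),np.percentile(P[m][:,2],[5,95]).round())
near=(np.hypot(P[...,0]-450,P[...,1]-120)<150)
rect(near&(h[...,2]<60)&(P[...,2]>75)&(P[...,2]<105)&(P[...,1]>85)&(P[...,0]<500),"handle")
rect(near&(h[...,2]>170)&(h[...,1]<60)&(P[...,2]>94)&(P[...,2]<110),"head")
rect(near&(h[...,2]<100)&(h[...,2]>50)&(P[...,2]>20)&(P[...,2]<40),"plate")
b=cv2.inRange(h,(100,120,60),(125,255,255))>0
rect(b&(P[...,2]>130)&(P[...,1]<-90)&(P[...,1]>-140),"fin")
rect(b&(P[...,2]>148)&(P[...,1]<-90)&(P[...,1]>-140),"fintop")
lid=(P[...,1]<-20)&(P[...,1]>-220)&(P[...,2]>98)&(P[...,2]<118)&(P[...,0]<640)&(P[...,0]>420)
rect(lid,"lid")
o=cv2.inRange(h,(6,150,100),(18,255,255))>0
rect(o&near&(P[...,2]>80),"trig")
# top cam
z=np.load("top.npz");p,P=z["p"],z["P"];h=cv2.cvtColor(p,cv2.COLOR_RGB2HSV)
lid=(P[...,1]<-20)&(P[...,1]>-225)&(P[...,2]>98)&(P[...,2]<118)&(P[...,0]<660)&(P[...,0]>420)
rect(lid,"lidtop")
E
```

```text
handle 2251 ((450.5771179199219, 136.11141967773438), (64.25041198730469, 126.16663360595703), 70.68508911132812) 90.9 [84. 94.]
head 2000 ((521.1072998046875, 136.38014221191406), (43.553138732910156, 83.509033203125), 3.716404676437378) 99.6 [ 97. 101.]
plate 4525 ((444.0121154785156, 121.92668151855469), (288.7795715332031, 163.24717712402344), 72.98773193359375) 28.6 [27. 32.]
fin 481 ((475.2461853027344, -110.20394897460938), (12.509770393371582, 32.94687271118164), 88.53623962402344) 147.7 [133. 154.]
fintop 304 ((474.5118103027344, -110.18518829345703), (12.509770393371582, 31.477603912353516), 88.53623962402344) 151.9 [149. 154.]
lid 6946 ((539.59912109375, -124.19234466552734), (194.6483612060547, 202.6366729736328), 87.68206787109375) 102.8 [100. 108.]
trig 337 ((414.9482421875, 127.19529724121094), (35.524314880371094, 167.10169982910156), 77.07950592041016) 92.9 [85. 93.]
lidtop 2049 ((538.412109375, -125.72325134277344), (194.0723419189453, 204.32850646972656), 87.16181182861328) 103.2 [ 99. 109.]
```

```bash
python3 - <<'E'
from h import *
z=np.load("w1.npz");p,P=z["p"],z["P"];h=cv2.cvtColor(p,cv2.COLOR_RGB2HSV)
def fit(m,name,e=3):
    m=cv2.erode(m.astype(np.uint8),np.ones((e,e)));n,l,s,_=cv2.connectedComponentsWithStats(m);k=1+np.argmax(s[1:,4])
    q=P[l==k];q=q[np.abs(q[:,2]-np.median(q[:,2]))<6];c=q.mean(0);e,v=np.linalg.eigh(np.cov(q[:,:2].T));a=v[:,1]
    (cx,cy),wh,ang=cv2.minAreaRect(q[:,:2].astype(np.float32))
    print(name,s[k],c.round(1),"pca deg",np.degrees(np.arctan(a[1]/a[0])).round(1),"rect",(round(cx),round(cy)),np.round(wh),round(ang,1))
v=np.indices(p.shape[:2])[0];uu=np.indices(p.shape[:2])[1]
box=(uu>225)&(uu<325)
fit(box&(v>120)&(v<235)&(h[...,2]<60)&(P[...,2]>75),"handle")
fit(box&(v>205)&(v<285)&(h[...,2]>150)&(h[...,1]<60)&(P[...,2]>90),"head")
fit((cv2.inRange(h,(6,150,80),(18,255,255))>0)&box&(P[...,2]>80),"trig",1)
E
```

```text
handle [ 239  140   47   87 1946] [436.5 140.1  92.1] pca deg 4.6 rect (439, 140) [106.  27.] 4.8
head [ 242  226   70   44 1853] [518.3 136.3  99.8] pca deg -85.4 rect (520, 136) [41. 81.] 4.8
trig [234 193  31  40 391] [470.4 115.2  87.4] pca deg 21.8 rect (471, 115) [57. 11.] 19.7
```

servo_tool([
  [8.5, 0, 0, 2, -0.085],
  [8.5, 0, 0, 3, -0.085],
  [8.5, 0, 0, 3, -0.085],
  [8.5, 0, 0, 3, -0.085],
  [8.5, -2, -0.5, 2, 0],
  [8.5, -1.8, -0.6, 1, 0],
  [8.5, 0, 0, 0, 0],
  [8.5, 0, 0, 0, 0],
])

```text
t: 2.2
tcp_pos: [448.2, 139.8, 135.5]
orientation: [-0.001, -0.043, 0.999, 0.0]
contact_force: [-0.4, -0.3, 0.6]
width: 0.993
grasp_force: 0.0
```

```bash
python3 - <<'E'
from h import *
s=r.sense();print(s["tcp_pos"],s["orientation"],s["joints"])
R=Rm(s["orientation"]);print(R.round(3))
p,d,i,P=blobs("wrist",["orange"]);save("w2.png",p)
h=cv2.cvtColor(p,cv2.COLOR_RGB2HSV)
E
```

```text
[448.16286154 139.75662817 135.54952409] [-1.24732521e-03 -4.31902171e-02  9.99066089e-01  2.19326333e-07] [ 2.77394367e-01  2.44998738e-01  1.93897261e+00  7.07166748e-04
  9.60047874e-01 -1.38021559e+00]
[[-0.996 -0.086 -0.002]
 [-0.086  0.996 -0.   ]
 [ 0.002  0.    -1.   ]]
wrist orange [ 205  194   35   79 1017] [470 114  88] [445 102  75] [497 126  93]
```

View pics/w2.png

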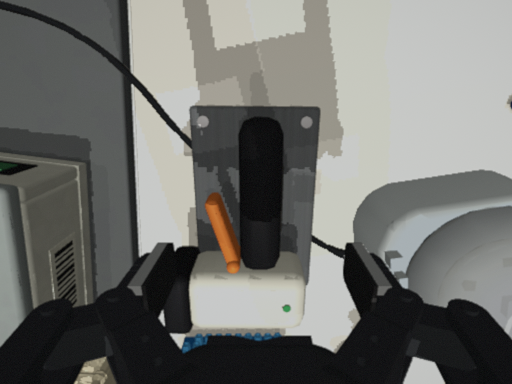

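The handle runs vertically at about (261,190) and sits centred between the fingers. The trigger's free end is at (213,200) and the head starts at row 252. The tool is aligned, so I'll go down.

servo_tool([
  [8.5, -0.3, -0.5, 0, 0],
  [8.5, 0, 0, 1.5, 0],
  [8.5, 0, 0, 1.5, 0],
  [8.5, 0, 0, 1.5, 0],
  [8.5, 0, 0, 1.5, 0],
  [8.5, 0, 0, 1.5, 0],
  [8.5, 0, 0, 0.5, 0],
  [8.5, 0, 0, 0, 0],
])

```text
t: 2.92
tcp_pos: [451.3, 134.3, 56.1]
orientation: [-0.001, -0.043, 0.999, -0.0]
contact_force: [-0.7, 0.2, -0.1]
width: 0.992
grasp_force: 0.0
```

servo_tool([
  [7.0, 0, 0, 0, 0],
  [6.0, 0, 0, 0, 0],
  [5.0, 0, 0, 0, 0],
  [4.4, 0, 0, 0, 0],
  [3.8, 0, 0, 0, 0],
  [3.4, 0, 0, 0, 0],
  [3.4, 0, 0, 0, 0],
  [3.4, 0, 0, 0, 0],
])

```text
t: 3.58
tcp_pos: [452.3, 136.0, 57.7]
orientation: [0.001, -0.041, 0.999, 0.002]
contact_force: [-3.2, 4.9, 9.1]
width: 0.45
grasp_force: 59.3
```

```bash
python3 - <<'E'
from h import *
p,d,i,P=blobs("wrist",["orange"]);s=r.sense();print(s["t"],s["width"]*85,s["grasp_force"],s["contact_force"])
save("w3.png",p[120:320,120:400])
E
```

```text
wrist orange [ 217  232   22  104 1966] [459 121  88] [441 117  74] [486 127  89]
3.6333 38.47127765825297 59.26276981830597 [-3.97537221  5.8999239   8.99874249]
```

View pics/w3.png

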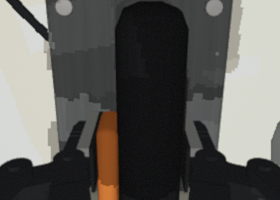

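The trigger lies flat along the handle at (108,150) in the crop, with a 38 mm opening and 59 N. It's fully in, so I'll release it and rise.

servo_tool([
  [4.5, 0, 0, 0, 0],
  [5.5, 0, 0, 0, 0],
  [6.5, 0, 0, 0, 0],
  [7.5, 0, 0, 0, 0],
  [8.5, 0, 0, 0, 0],
  [8.5, 0, 0, 0, 0],
  [8.5, 0, 0, 0, 0],
  [8.5, 0, 0, 0, 0],
])

```text
t: 4.3
tcp_pos: [452.1, 134.4, 56.2]
orientation: [-0.0, -0.043, 0.999, 0.0]
contact_force: [-0.9, 0.2, -0.6]
width: 0.998
grasp_force: 0.0
```

servo_tool([
  [8.5, 0, 0, -1.5, 0],
  [8.5, 0, 0, -2.5, 0],
  [8.5, 0, 0, -3, 0],
  [8.5, 0, 0, -3, 0],
  [8.5, 0, 0, -3, 0],
  [8.5, 0, 0, -3, 0],
  [8.5, 0, 0, -3, 0],
  [8.5, 0, 0, 0, 0],
])

```text
t: 4.97
tcp_pos: [455.2, 135.2, 252.3]
orientation: [0.006, -0.043, 0.999, 0.001]
contact_force: [1.0, -0.7, 0.4]
width: 0.997
grasp_force: 0.0
```

```bash
python3 - <<'E'
from h import *
s=r.sense();print(s["tcp_pos"],Rm(s["orientation"]).round(3),s["width"])
p,d,i,P=blobs("wrist");
save("w4.png",p)
E
```

```text
[455.18025993 135.24098783 252.27241692] [[-0.996 -0.086  0.012]
 [-0.086  0.996  0.003]
 [-0.012  0.002 -1.   ]] 0.9973425003279879
wrist orange [228 154  22  51 456] [471 114  88] [446 102  40] [497 126  93]
wrist blue [ 442   28   70   71 1074] [328 382  22] [292 355  16] [362 410  25]
wrist blue [  0 156  18   8  82] [ 460 -107  119] [ 459 -111  110] [ 462 -105  129]
wrist blue [ 193  267   93   50 3445] [636 127  66] [626  75  18] [646 177 100]
```

The trigger has sprung fully back; its blob has the same extents as before the squeeze. Next, the lid.

servo_tool([
  [8.5, 0, 0, 0, 0.12],
  [8.5, -0.4, -3.4, 0.3, 0],
  [8.5, -0.4, -3.5, 0.3, 0],
  [8.5, -0.4, -3.5, 0.3, 0],
  [8.5, -0.4, -3.5, 0.3, 0],
  [8.5, -0.4, -3.5, 0.3, 0],
  [8.5, -0.4, -3.5, 0.3, 0],
  [8.5, -0.4, -3.5, 0.3, 0],
])

```text
t: 5.68
tcp_pos: [471.0, -111.9, 223.8]
orientation: [-0.001, 0.017, 1.0, 0.0]
contact_force: [0.4, 0.7, 0.2]
width: 0.99
grasp_force: 0.0
```

servo_tool([
  [8.5, 0, 0, 0.5, 0],
  [8.5, 0, 0, 0.5, 0],
  [8.5, 0, 0, 0, 0],
  [8.5, 0, 0, 0, 0],
  [8.5, 0, 0, 0, 0],
  [8.5, 0, 0, 0, 0],
  [8.5, 0, 0, 0, 0],
  [8.5, 0, 0, 0, 0],
])

```text
t: 6.35
tcp_pos: [472.1, -109.9, 215.6]
orientation: [0.0, 0.016, 1.0, -0.0]
contact_force: [0.4, 0.3, 0.3]
width: 1.0
grasp_force: 0.0
```

```bash
python3 - <<'E'
from h import *
s=r.sense();print(s["tcp_pos"],Rm(s["orientation"]).round(3),s["width"])
p,d,i,P=blobs("wrist",amin=15);np.savez("w5",p=p,d=d,P=P)
h=cv2.cvtColor(p,cv2.COLOR_RGB2HSV)
b=cv2.inRange(h,(100,120,60),(125,255,255))>0
m=b&(P[...,2]>145)&(P[...,2]<160)&(abs(P[...,1]+110)<25);print(cv2.minAreaRect(P[m][:,:2].astype(np.float32)),P[m].mean(0))
save("w5.png",p)
E
```

```text
[ 472.12811134 -109.89042256  215.58742701] [[-0.999  0.033  0.001]
 [ 0.033  0.999 -0.   ]
 [-0.001 -0.    -1.   ]] 0.9995483697868495
wrist orange [475 140  32  58 767] [470 112  87] [446 101  80] [496 124  92]
wrist blue [  45  137   75  142 5464] [ 505 -312   61] [ 443 -324   10] [ 574 -303   77]
wrist blue [191 139  10   3  27] [ 439 -175   55] [ 438 -180   54] [ 440 -171   57]
wrist blue [250 170  16  58 834] [ 470 -112  152] [ 459 -117  115] [ 491 -106  154]
wrist blue [119 257   9  19  89] [ 613 -299   16] [ 603 -300    6] [ 621 -298   25]
wrist blue [ 397  266  115   62 3256] [633 138  53] [469 -36  16] [641 174 260]
wrist blue [ 66 285  36  23 495] [ 609 -316   76] [ 465 -331   75] [ 622 -172  273]
wrist blue [  0 298  24  18 362] [ 622 -405   77] [ 611 -416   75] [ 634 -393   78]
wrist blue [413 357  13  25 116] [717  78  86] [700  75  71] [725  79  98]
wrist yellow [153 207  16  14 193] [ 502 -207   96] [ 496 -238    1] [ 552 -201   97]
wrist red [442 207   5  37  88] [525  72  93] [508  70  91] [544  74  94]
wrist red [ 69 266  51  23 793] [ 512 -227  183] [ 505 -245  175] [ 527 -214  187]
((476.20947265625, -111.67742156982422), (11.562529563903809, 34.72780227661133), 87.64318084716797) [ 474.64594279 -111.7023191   152.18107107]
```

View pics/w5.png

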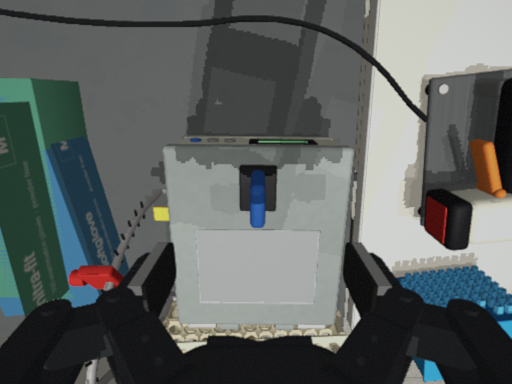

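The fin is at (257,195), the pointer at (161,214) and the red tab at (95,276). The fin lies between the fingers. I'll work out the tab angle in the hinge frame while descending.

```bash
cat >> h.py <<'E'
H=np.array([635.3,-118,94]);cy=np.radians(-2.4);ex=np.array([np.cos(cy),np.sin(cy),0]);ey=np.array([-np.sin(cy),np.cos(cy),0])
def polar(P):
    q=P-H;x=-(q@ex);z=q[...,2];return np.hypot(x,z),np.arctan2(z,x),q@ey
def ang(n,c,box,dump=0):
    p,d,i=grab(n);P=pts(d,i);m=cv2.inRange(cv2.cvtColor(p,cv2.COLOR_RGB2HSV),*COL[c])
    m=(m>0)&np.all((P>box[0])&(P<box[1]),-1)&(d>0);R,a,y=polar(P[m]);print(n,c,m.sum(),*[np.percentile(v,[5,25,50,75,95]).round(3 if v is a else 0) for v in(R,a,y)])
TB=([480,-260,130],[570,-205,230])
E
python3 - <<'E'
from h import *
ang("wrist","red",TB);ang("top","red",TB);ang("scene","red",TB)
ang("wrist","yellow",([480,-240,85],[560,-195,110]))
E
```

```text
wrist red 787 [134. 143. 149. 153. 154.] [0.62  0.637 0.653 0.659 0.665] [-132. -121. -115. -107. -101.]
top red 11 [138. 143. 145. 148. 155.] [0.629 0.642 0.653 0.657 0.667] [-132. -129. -126. -123. -121.]
scene red 40 [129. 137. 146. 152. 157.] [0.615 0.638 0.653 0.677 0.723] [-129. -119. -111. -104.  -98.]
wrist yellow 195 [122. 125. 129. 133. 135.] [0.009 0.013 0.017 0.02  0.025] [-101.  -98.  -95.  -91.  -88.]
```

servo_tool([
  [8.5, -0.35, -0.15, 0, 0],
  [8.5, 0, 0, 2, 0],
  [8.5, 0, 0, 2, 0],
  [8.5, 0, 0, 2, 0],
  [8.5, 0, 0, 2, 0],
  [8.5, 0, 0, 1.5, 0],
  [8.5, 0, 0, 0.3, 0],
  [8.5, 0, 0, 0, 0],
])

```text
t: 7.27
tcp_pos: [475.0, -112.1, 116.5]
orientation: [-0.001, 0.017, 1.0, 0.0]
contact_force: [0.5, 0.3, 0.2]
width: 0.996
grasp_force: 0.0
```

servo_tool([
  [6, 0, 0, 0, 0],
  [4, 0, 0, 0, 0],
  [2, 0, 0, 0, 0],
  [0, 0, 0, 0, 0],
  [0, 0, 0, 0, 0],
  [0, 0, 0, 0, 0],
  [0, 0, 0, 0, 0],
  [0, 0, 0, 0, 0],
])

```text
t: 7.93
tcp_pos: [475.5, -111.6, 117.7]
orientation: [0.0, 0.017, 1.0, 0.001]
contact_force: [-1.1, 3.2, 2.6]
width: 0.13
grasp_force: 59.8
```

The tab's upper face reads about 0.653 rad, so its middle is at about 0.63. The fin is held at 11 mm opening and 60 N. I'll raise the lid along the arc.

servo_tool([
  [0, -0.21, 0, -0.72, 0],
  [0, -0.24, 0, -0.7, 0],
  [0, -0.27, 0, -0.7, 0],
  [0, -0.3, 0, -0.68, 0],
  [0, -0.32, 0, -0.67, 0],
  [0, -0.37, 0, -0.65, 0],
  [0, -0.39, 0, -0.63, 0],
  [0, 0, 0, 0, 0],
])

```text
t: 8.6
tcp_pos: [496.6, -112.5, 165.9]
orientation: [-0.0, 0.017, 1.0, 0.0]
contact_force: [-0.8, 4.0, -7.1]
width: 0.132
grasp_force: 58.9
```

```bash
python3 - <<'E'
from h import *
s=r.sense();t=s["tcp_pos"]+[0,0,19];R,a,y=polar(t);print(s["tcp_pos"],R,a-.2567,s["contact_force"],s["grasp_force"],s["width"])
ang("wrist","yellow",([480,-240,85],[600,-195,200]));ang("wrist","red",TB)
E
```

```text
[ 496.64071512 -112.48283635  165.86960536] 165.87355138226138 0.3230616619355214 [-0.80304277  3.95709673 -7.08492575] 58.87761354446411 0.13172271920556516
wrist yellow 319 [123. 126. 130. 134. 136.] [0.317 0.327 0.33  0.333 0.336] [-101.  -98.  -95.  -92.  -90.]
wrist red 1530 [132. 142. 150. 153. 154.] [0.618 0.637 0.653 0.659 0.666] [-132. -121. -113. -105. -101.]
```

The lid is following: the pointer reads about 0.315 and the TCP arc gives 0.323. I'll continue.

servo_tool([
  [0, -0.41, 0, -0.62, 0],
  [0, -0.45, 0, -0.6, 0],
  [0, -0.47, 0, -0.57, 0],
  [0, -0.49, 0, -0.56, 0],
  [0, -0.52, 0, -0.53, 0],
  [0, -0.55, 0, -0.51, 0],
  [0, -0.56, 0, -0.48, 0],
  [0, 0, 0, 0, 0],
])

```text
t: 9.37
tcp_pos: [531.7, -114.0, 204.7]
orientation: [0.0, 0.017, 1.0, -0.0]
contact_force: [-2.6, 4.4, -6.7]
width: 0.131
grasp_force: 59.0
```

```bash
python3 - <<'E'
from h import *
s=r.sense();t=s["tcp_pos"]+[0,0,19];R,a,y=polar(t);print(s["tcp_pos"],R,a-.2567,s["contact_force"],s["grasp_force"],s["width"])
for n in("wrist","top"):
  ang(n,"yellow",([480,-240,120],[600,-195,230]));ang(n,"red",TB)
p,_,_=grab("wrist");save("w6.png",p[100:380,:320])
E
```

```text
[ 531.73546218 -114.00057076  204.65048584] 165.9841594447425 0.6397280537375447 [-2.63827762  4.38657741 -6.70980453] 58.96011292934418 0.13074740568880078
wrist yellow 233 [124. 128. 132. 135. 136.] [0.621 0.635 0.639 0.641 0.644] [-100.  -98.  -96.  -93.  -91.]
wrist red 1341 [130. 141. 145. 153. 154.] [0.624 0.648 0.657 0.661 0.669] [-131. -121. -114. -106. -101.]Traceback (most recent call last):
  File "<stdin>", line 4, in <module>
  File "h.py", line 27, in ang
    m=(m>0)&np.all((P>box[0])&(P<box[1]),-1)&(d>0);R,a,y=polar(P[m]);print(n,c,m.sum(),*[np.percentile(v,[5,25,50,75,95]).round(3 if v is a else 0) for v in(R,a,y)])
                                                                                         ~~~~~~~~~~~~~^^^^^^^^^^^^^^^^^^^
    return _quantile_unchecked(
        a, q, axis, out, overwrite_input, method, keepdims, weights)
    return _ureduce(a,
                    func=_quantile_ureduce_func,
    ...<5 lines>...
                    overwrite_input=overwrite_input,
                    method=method)
    r = func(a, **kwargs)
    result = _quantile(arr,
                       quantiles=q,
    ...<2 lines>...
                       out=out,
                       weights=wgt)
    slices_having_nans = np.isnan(arr[-1, ...])
                                  ~~~^^^^^^^^^
IndexError: index -1 is out of bounds for axis 0 with size 0
```

The pointer's middle is at about 0.623 rad and the tab's at about 0.628, and the tab hasn't moved. I'll hold briefly to check it's steady, then hand in.

servo_tool([
  [0, 0, 0, 0, 0],
  [0, 0, 0, 0, 0],
  [0, 0, 0, 0, 0],
  [0, 0, 0, 0, 0],
  [0, 0, 0, 0, 0],
  [0, 0, 0, 0, 0],
  [0, 0, 0, 0, 0],
  [0, 0, 0, 0, 0],
])

```text
t: 10.18
tcp_pos: [531.5, -114.0, 204.4]
orientation: [0.001, 0.017, 1.0, -0.0]
contact_force: [-2.4, 4.8, -5.5]
width: 0.134
grasp_force: 58.9
```

```bash
python3 - <<'E'
from h import *
ang("wrist","yellow",([480,-240,120],[600,-195,230]));ang("wrist","red",TB)
p,_,_=grab("wrist");save("w6.png",p)
E
```

```text
wrist yellow 240 [123. 127. 131. 135. 136.] [0.62  0.634 0.637 0.639 0.642] [-100.  -98.  -96.  -93.  -91.]
wrist red 1340 [130. 141. 145. 153. 154.] [0.625 0.647 0.657 0.661 0.669] [-132. -121. -114. -106. -101.]
```

View pics/w6.png

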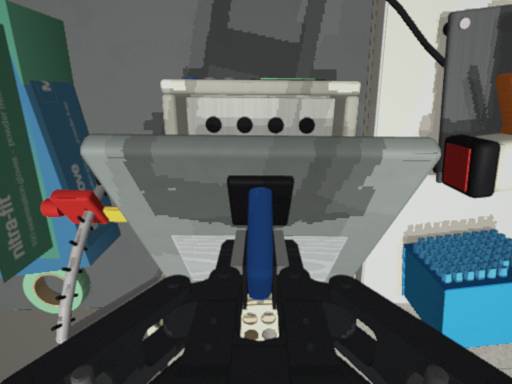

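The lid is raised with the fin held at (259,240), and the yellow pointer (115,214) is level with the red tab (75,206) and steady.

```bash
python3 -c "
from station import r
print(r.job_done())"
```

```text
the job is handed in; nothing more can be done
None
```

I squeezed the scanner trigger fully in and it sprang back, then raised the lid to about 0.62 rad against the tab's 0.63 and handed the job in at about 10 s, still holding it steady; the red tab did not move, and nothing loose was knowingly touched.

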